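# Move a leaking sample tube with tongs

## Robot

A 6-joint arm with a two-finger parallel gripper is mounted at the origin on a cart in front of the work surface, level with it; the furniture and walls round the work are solid. World frame = base frame: x ahead of the robot, y to its left, z up, the work surface at z = 0. Lengths are in m, angles in rad, forces in N, time in s.
With the tool pointing down it reaches from about 0.3 to 0.775 m from the base axis. Payload 14.6 kg.
Tool frame: the origin (TCP) lies at the very end of the fingers, on their centre line; the grasp point (between the pads) lies 19 mm behind it; y points along the fingers, x is the direction in which the jaws open and shut, and the axes are right-handed (so a half turn about y gives the same grasp; the last joint's range is limited). The gripper opens to 94 mm and grips with 3 to 60 N. Pads are 16 mm wide; open, the fingers measure 119 mm over their backs; the gripper's body (75 mm by 177 mm) begins 78 mm behind the grasp point.
Start: joints at [1.043, 0.3, 1.521, -0, 1.321, -0.067], TCP at [0.245, 0.493, 0.205] pointing down, gripper open.
Joint ranges: [-3.03, 3.03], [-0.79, 2.21], [0.23, 2.52], [-1.04, 4.18], [0, 3.07], [-2.55, 2.55]. Speed limits (rad/s): [2.22, 2.22, 2.57, 3.14, 3.14, 3.14].

## Interface

Orientations are given as [roll, pitch, yaw] about the fixed x, y, z axes, in that order (R = Rz(yaw) Ry(pitch) Rx(roll)).
In Python, from station import * gives the robot as it stands.
- The arm moves only by the tool send_rows, never from a script. Its argument "series" is text: rows parted by semicolons, each of 7 numbers parted by spaces: the turn, a rotation vector about the tool's x, y, z in units of 5 degrees (1.0 is 5 degrees), then the shift along the tool's x, y, z in cm, then the opening, from -1 (shut) to 1 (fully open). A call has exactly 10 rows; each row is the pose to reach, as a shift and turn from the pose commanded when the call began, along the tool's axes at that moment; what a row does not reach only later rows make up. A row lasts 1/12 s, in which the tool goes at most 41.7 mm and 7.16 degrees, less where a joint would pass 70% of its speed; a pose out of reach is approached as far as the arm can. A call with a gripper value outside its range is refused whole. The fingers move at their own pace and stop on an object; "newtons" is the grip in N (left out, the last holds). Time passes only in rows, so rows that repeat a pose let the fingers close, or fill a call up. It gives the time, the measured TCP pose, the force and the opening at its end, in the units of the state.
- get_obs(): the state, without advancing time (a new reading comes with each control period).
- camera(name): name is "scene" or "top" or "wrist"; returns the picture (384x512x3 uint8, red, green, blue); there is no depth.
- camera_info(name): a dict with "K" (3x3 intrinsics, pixels), "R" (3x3) and "t" (3): a world point X has camera coordinates R X + t; the wrist camera has in their place "mount" (4x4, takes a point from camera to tool coordinates, whose origin is the TCP and whose axes are the tool frame's). Camera axes: x right, y down, z forward; pixel columns grow to the right and rows downward; lengths in m; the calibration is good to about 2 mm. The wrist camera is an equidistant fisheye: a pixel r from the principal point sees the ray r / f radians off the axis. A picture is of the moment at which its call begins: read the wrist's pose just before it. camera_info takes no time and is no camera call.
- hand_in(): hands the job in, once; it reports no verdict.
The state is a dict: "time_s": time; "qpos": joint angles; "joint_vel": joint speeds; "tau": joint torques, N m; "ee_pos": TCP position; "eef_rot": TCP orientation; "force": force on the tool from outside, world axes, zero at the start; "moment": the same for the moment, N m; "grip_width": finger opening in m.
Only numpy, scipy, OpenCV 4.12 (cv2) and the standard library are available. Lean on these libraries where they do the work, as an engineer would, in place of code of your own. Each camera call takes 0.05 s, during which the arm holds its last target. There are 200 camera calls.

## Task

The sample tube lying in the steel tray leaks: take the tongs from their rest and, with the tongs only, never touching the tube with the gripper, lift it over the walls into the red tray and lay it flat on the floor there; let go of it only once it is down. Then put the tongs back in their rest as you found them, without disturbing the other things on the bench.

Things in the scene. Friction and masses are not known exactly. Their poses are not given: they have to be found in the camera images.
- tongs: Spring tongs, 200 mm long, 20 mm high, 80 g: two steel arms on a blue hinge block. Origin: underside, midway between the arms, below the black ribbed finger grips. x points to the tips, y is the closing direction. Hinge at x = -85 mm, arms end at +114 mm. The hinge block is 26 mm wide. The arms spring open when let go.
- tongs_grip (a point): middle of the finger grips (38 mm long, 20 mm high), 10 mm above the underside. Width over the grips: 47 mm open, 33 mm when the tips hold the tube. The spring pushes 6 to 8 N, so fingers set 37 to 44 mm apart keep the tongs while the tips are open.
- tongs_tip (a point): point midway between the two tip pads (pads 18 mm long, 12 mm high), 105 mm ahead of the grips, 10 mm above the underside. Tips stand 46 mm apart (57 mm over their outsides) when open.
- rest: Grey tongs rest fixed to the bench, base 190 x 74 x 8 mm, open above it between the saddles. The tongs lie along its x (tips to +x) 32 mm up, hinge block on the rear saddle (x = -103 to -77 mm, cheeks 38 mm apart inside), arms on the front saddle (x = 54 to 66 mm, cheeks 62 mm apart inside). Cheeks rise 12 mm. Origin on the bench below the seated grips.
- rest_seat (a point): where the tongs' origin lies when they are in the rest (32 mm above the bench)
- steel_tray: Grey steel tray fixed to the bench, 110 mm (x) by 172 mm (y), 42 mm high with a 6 mm round rim (top at 45 mm), walls 4 mm, floor 4 mm. Origin under its centre. The tube lies in it at the start, roughly along its y axis.
- red_tray: Red plastic tray, same sizes and axes as the steel tray, empty at the start.
- tube: Capped sample tube lying down: glass body 13 mm thick, 106 mm long with its orange-red cap (about 17 mm thick, 25 mm long). Origin at bench level under its middle; its long axis is NOT an axis of this frame: take it from tube_cap to tube_end.
- tube_mid (a point): middle of the tube, on its axis, on the glass (about 12 mm above the bench when lying in a tray)
- tube_cap (a point): on the tube's axis, inside the cap, 6 mm from the cap's outer end
- tube_end (a point): on the tube's axis, near the round glass end
- dropper_red: bystander: dropper bottle with red cap, 32 mm wide, 86 mm high, standing loose; origin under its centre
- dropper_blue: bystander: dropper bottle with blue cap, 32 mm wide, 86 mm high, standing loose; origin under its centre
- dish: bystander: covered dish, 90 mm wide, 14 mm high, loose; origin under its centre
- pen: bystander: red pen, 138 mm long along its y, 12 mm thick, loose; origin under its centre
There are look-alikes about, which are no part of the job. Of the things shaped like the rest, the grey one is meant.

How it is judged:
On the way, in this order (a step that is already met when the one before it is completed fails the run):
1. the tongs are lifted out of their rest (height (world z) of tongs above 0.055 m), for 0.1 s.
2. the tube hangs in the tongs, clear above the tray walls (contact force between tube and tongs above 0.2 N and height (world z) of each of tube_mid, tube_cap, tube_end above 0.055 m), for 0.2 s.
3. the tube is down on the red tray's floor with the tongs still holding it (x of tube_mid in the frame of red_tray between -0.047 and 0.047 m and y of tube_mid in the frame of red_tray between -0.045 and 0.045 m and height (world z) of each of tube_mid, tube_cap, tube_end below 0.022 m and contact force between tube and tongs above 0.2 N), for 0.1 s.
At the end, for the whole second after the job is handed in: Tube still and flat on the red tray's floor (middle, cap and end under 22 mm above the bench); tongs still in their rest, tips as at the start, within 20 mm and 0.15 rad of the seat, level, down on both saddles (underside 26 to 38 mm up) and clear of the tube (x of tube_mid in the frame of red_tray between -0.047 and 0.047 m and y of tube_mid in the frame of red_tray between -0.045 and 0.045 m and height (world z) of each of tube_mid, tube_cap, tube_end below 0.022 m and linear speed of each of tube, tongs below 0.02 m/s and horizontal distance between tongs and rest_seat below 0.02 m and angle between the x axis of tongs and the x axis of rest, either way round below 0.15 rad and x of tongs_tip in the frame of rest above 0 m and height (world z) of tongs between 0.026 and 0.038 m and angle between tongs's own z axis and vertical below 0.1 rad and contact force between tube and tongs below 0.05 N); the robot touches nothing.
It fails at once if the gripper or the arm touches the tube (contact force between any of the arm, the fingers and tube above 0.3 N).
It fails at once if a dropper bottle, the dish or the pen is moved more than 25 mm (distance of any of dropper_red, dropper_blue, dish, pen from where it was at the start of the episode above 0.025 m).
It also fails if it takes over 59 s, if anything falls off the work surface, if the arm or the gripper's body presses on something with over 40 N, if the wrist force passes 120 N, or if a joint passes its speed limit or range.

## Working session

There is one attempt and no reset: what is moved stays moved. The work goes in short steps, Python scripts to look and compute and a tool call to move; the robot and the scene stay as the last step left them, time stands still between calls to the robot, and variables do not carry over. Pictures are saved under pics/ and viewed, on a budget of 10 in all, crops included, one or two more only if the job needs it, and the job is handed in when it is done.

Besides the shell and the picture viewer there is one more tool, called after "Emit:" as a command line: name --argument value ..., lists and objects as JSON in quotes. send_rows: Moves the arm, as the interface text tells. Its arguments: {"type":"object","properties":{"series":{"type":"string"},"newtons":{"type":"number"}},"required":["series"]}

```bash
mkdir -p pics; ls
python3 - <<'E'
from station import *
import cv2
o=get_obs(); print(o)
for n in("top","scene"):
    im=camera(n); cv2.imwrite(f"pics/{n}0.png",im[:,:,::-1]); i=camera_info(n); print(n,i)
print(camera_info("wrist"))
E
```

```text
pics
{'time_s': 0.0, 'qpos': array([ 1.04341219e+00,  3.00486818e-01,  1.52159107e+00,  1.97573608e-06,
        1.32071423e+00, -6.66031441e-02]), 'joint_vel': array([ 0.00022181, -0.00027344,  0.00071994,  0.00046363,  0.00041023,
        0.0001859 ]), 'tau': array([ 3.82253011e-04, -5.31804121e+01, -3.52742600e+01,  7.09018693e-02,
        2.43693794e-02, -1.24414046e-04]), 'ee_pos': array([0.24442308, 0.49240111, 0.20487349]), 'eef_rot': array([-1.57071459e+00,  1.19667509e-03,  1.11001489e+00]), 'force': array([ 0.04404191, -0.59928935, -0.04808251]), 'moment': array([-0.00616074, -0.01536203,  0.04402134]), 'grip_width': 0.09395923834818852}
top {'K': array([[454.59749758,   0.        , 265.26084672],
       [  0.        , 454.59749758, 194.28925587],
       [  0.        ,   0.        ,   1.        ]]), 'R': array([[-0.00628278, -0.99996835,  0.00488106],
       [-0.99465484,  0.00574616, -0.10309575],
       [ 0.10306444, -0.00550269, -0.99465946]]), 't': array([-0.06770681,  0.51304635,  1.34490324])}
scene {'K': array([[373.30740033,   0.        , 257.27753339],
       [  0.        , 373.30740033, 194.16588001],
       [  0.        ,   0.        ,   1.        ]]), 'R': array([[ 0.8110332 , -0.58496352, -0.0065442 ],
       [-0.30769892, -0.4170471 , -0.85521523],
       [ 0.49754048,  0.69562159, -0.51823169]]), 't': array([-0.45253515,  0.19643727,  0.96276835])}
{'K': array([[297.31863964,   0.        , 254.43771297],
       [  0.        , 297.31863964, 190.82921889],
       [  0.        ,   0.        ,   1.        ]]), 'mount': array([[ 9.99999881e-01, -4.80661849e-04,  7.76877133e-05,
         7.92222254e-04],
       [-1.91720932e-04, -2.42048127e-01,  9.70264226e-01,
        -1.78957046e-01],
       [-4.47564831e-04, -9.70264125e-01, -2.42048190e-01,
         6.95767404e-02],
       [ 0.00000000e+00,  0.00000000e+00,  0.00000000e+00,
         1.00000000e+00]])}
```

Run:
```python
import cv2
im=cv2.imread("pics/top0.png"); cv2.imwrite("pics/top0b.png",cv2.resize(im,(800,600),interpolation=cv2.INTER_CUBIC))
```

```text
(no output)
```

View pics/top0b.png

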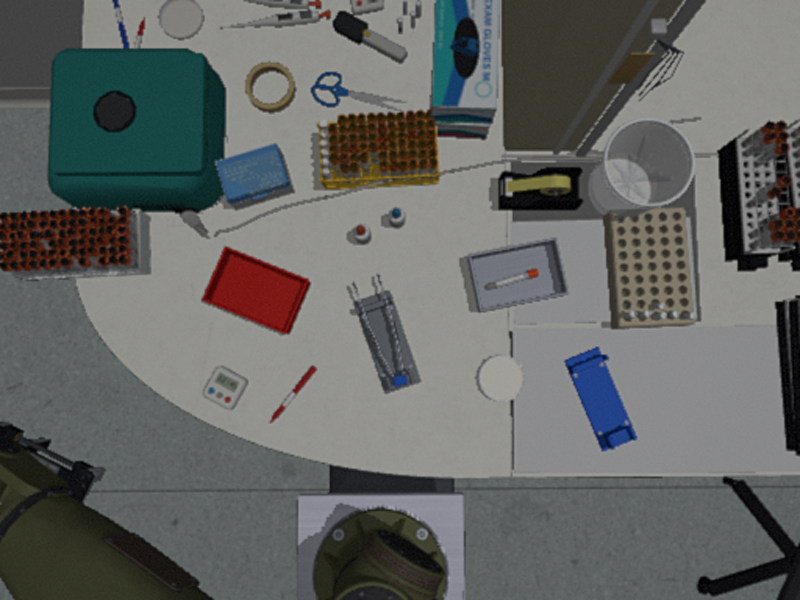

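View pics/scene0.png

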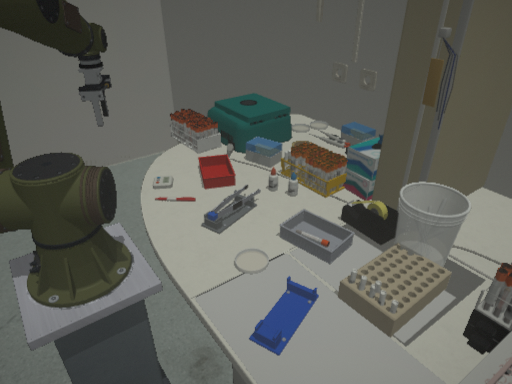

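The top view (800x600) shows two rests: the grey one at (388,340), with the tongs in it (blue hinge at (401,380), tips at (365,285)), and an empty blue look-alike at (602,398). The grey one is meant. The steel tray with the tube is at (516,275) and the red tray at (256,290). An enlarged crop will confirm this.

```bash
cat > h.py <<'E'
import numpy as np, cv2
from station import *
from scipy.spatial.transform import Rotation as Ro
def pix2w(uv,z,n="top"):
    i=camera_info(n); uv=np.atleast_2d(uv).astype(float)
    d=(i["R"].T@np.linalg.inv(i["K"])@np.c_[uv,np.ones(len(uv))].T).T
    c=-i["R"].T@i["t"]; return c+d*((z-c[2])/d[:,2])[:,None]
def w2pix(X,n="top"):
    i=camera_info(n); p=(i["K"]@(i["R"]@np.atleast_2d(X).T+i["t"][:,None])).T; return p[:,:2]/p[:,2:]
def tool():
    o=get_obs(); return o["ee_pos"],Ro.from_euler("xyz",o["eef_rot"]).as_matrix()
E
python3 - <<'E'
import cv2
im=cv2.imread("pics/top0.png")[145:265,120:380]; cv2.imwrite("pics/crop1.png",cv2.resize(im,None,fx=3,fy=3,interpolation=cv2.INTER_CUBIC))
E
```

```text
(no output)
```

View pics/crop1.png

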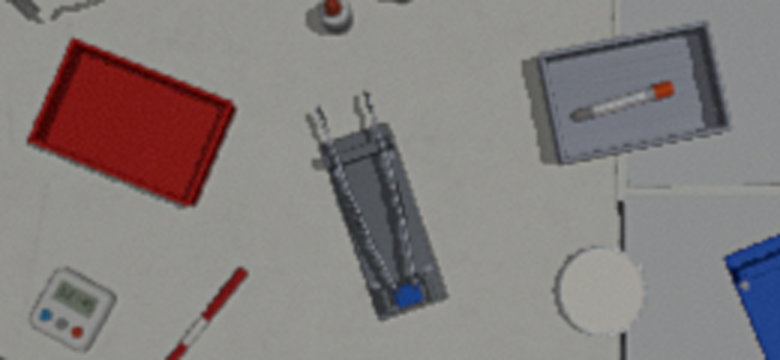

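Run:
```python
from h import *
np.set_printoptions(precision=4,suppress=True)
f=lambda L:(np.array(L,float)+.5)/3-.5+[120,145]
for n,z,L in [("red",.042,[(75,38),(235,102),(192,207),(28,142)]),("steel",.042,[(538,55),(708,22),(730,128),(562,165)])]:
    P=pix2w(f(L),z); print(n,P.mean(0),[np.linalg.norm(P[i]-P[i-1]).round(3) for i in range(4)]); 
    a=(P[1]-P[0]+P[2]-P[3]); print("long axis deg",np.degrees(np.arctan2(a[1],a[0])),"\n",P)
P=pix2w(f([(673,88),(572,117)]),.012); print("tube",P,P.mean(0),np.linalg.norm(P[0]-P[1]),np.degrees(np.arctan2(*(P[0]-P[1])[[1,0]])))
P=pix2w(f([(408,295),(316,108),(367,93)]),.05); m=P[1:].mean(0); d=m-P[0]; print("tongs",P,"len",np.linalg.norm(d),"yaw",np.degrees(np.arctan2(d[1],d[0])),"origin",P[0]+d*85/199)
P=pix2w(f([(383,320),(447,297)]),.01);print("rest rear",P, np.linalg.norm(P[0]-P[1]))
P=pix2w(f([(332,10),(395,-5),(600,290)]),.08);print("drop, dish",P)
P=pix2w(f([(243,270),(160,370)]),.01);print("pen",P)
print(tool())
```

```text
red [0.5397 0.2321 0.042 ] [np.float64(0.114), np.float64(0.174), np.float64(0.113), np.float64(0.176)]
long axis deg -112.02610785490137 
 [[0.6248 0.2909 0.042 ]
 [0.5592 0.1302 0.042 ]
 [0.4546 0.1718 0.042 ]
 [0.5202 0.3354 0.042 ]]
steel [ 0.5668 -0.2688  0.042 ] [np.float64(0.113), np.float64(0.174), np.float64(0.109), np.float64(0.172)]
long axis deg -78.55952230351564 
 [[ 0.605  -0.1727  0.042 ]
 [ 0.6377 -0.3441  0.042 ]
 [ 0.5303 -0.3632  0.042 ]
 [ 0.4942 -0.195   0.042 ]]
tube [[ 0.5753 -0.3127  0.012 ]
 [ 0.546  -0.2089  0.012 ]] [ 0.5607 -0.2608  0.012 ] 0.10783195663422086 -74.24112786035093
tongs [[ 0.3668 -0.0416  0.05  ]
 [ 0.5516  0.0488  0.05  ]
 [ 0.5664 -0.0018  0.05  ]] len 0.20297196412346638 yaw 18.720702224551506 origin [ 0.4489 -0.0138  0.05  ]
rest rear [[ 0.3418 -0.0158  0.01  ]
 [ 0.3644 -0.0802  0.01  ]] 0.06830406633860454
drop, dish [[ 0.644   0.0309  0.08  ]
 [ 0.6586 -0.0306  0.08  ]
 [ 0.3705 -0.2258  0.08  ]]
pen [[0.3927 0.1252 0.01  ]
 [0.2936 0.2073 0.01  ]]
(array([0.2444, 0.4924, 0.2049]), array([[ 0.4447, -0.0005, -0.8957],
       [ 0.8957, -0.0009,  0.4447],
       [-0.001 , -1.    ,  0.    ]]))
```

Confirmed: the tray sizes measure 175 x 113 mm, the tube 108 mm and the tongs 203 mm, and the rest's rear edge fits the seat to 2 mm. I'll hold the tongs with tool z = -tongs x, hover over them first, and check with the wrist camera.

```bash
cat >> h.py <<'E'
def tongsR(yaw,pitch):  # tongs frame, pitch>0 = tips down (deg)
    return Ro.from_euler("ZY",[yaw,pitch],degrees=True).as_matrix()
def target(yaw,pitch,grip=None,tip=None):
    T=tongsR(yaw,pitch); R=np.c_[T[:,1],-T[:,2],-T[:,0]]
    g=np.array(grip) if grip is not None else np.array(tip)-T[:,0]*.105
    return g+R[:,1]*.019,R
def move(p,R,p0=None,R0=None):
    if p0 is None: p0,R0=tool()
    r=Ro.from_matrix(R0.T@R).as_rotvec(degrees=True)/5
    print("turn",r.round(2),"shift",(100*R0.T@(p-p0)).round(2),"to",p.round(4))
    return p,R
E
python3 - <<'E'
from h import *
move(*target(18.9,0,grip=(.449,-.014,.15)))
E
```

```text
turn [-0.01 -9.06 -0.01] shift [-36.26   7.43 -40.84] to [ 0.449 -0.014  0.131]
```

Emit:
send_rows --series "0 -1 0 -3 0.5 -3.4 1; 0 -2 0 -6 1 -6.8 1; 0 -3 0 -9 1.5 -10.2 1; 0 -4 0 -12 2 -13.6 1; 0 -5 0 -15 3 -17 1; 0 -6 0 -18 3.7 -20.4 1; 0 -7 0 -21 4.3 -23.8 1; 0 -8 0 -24 5 -27.2 1; 0 -9 0 -27 5.5 -30.6 1; 0 -9.06 0 -29 6 -33 1" --newtons 30

```text
time_s: 0.93
ee_pos: [0.4001, 0.1109, 0.1494]
eef_rot: [-1.571, 0.0, 1.906]
force: [0.4, 0.2, 0.1]
grip_width: 0.0941
```

Run:
```python
from h import *
move(*target(18.9,0,grip=(.449,-.014,.15)))
```

```text
turn [ 0.    0.07 -0.  ] shift [-13.4    1.84  -0.5 ] to [ 0.449 -0.014  0.131]
```

```bash
cat >> h.py <<'E'
def after(p0,R0,turn,shift):
    return p0+R0@np.array(shift)/100, R0@Ro.from_rotvec(np.array(turn)*5,degrees=True).as_matrix()
E
python3 - <<'E'
from h import *
R0=Ro.from_euler("xyz",[-1.57071459e+00,  1.19667509e-03,  1.11001489e+00]).as_matrix(); p0=np.array([0.24442308, 0.49240111, 0.20487349])
c=after(p0,R0,[0,-9.06,0],[-29,6,-33]); print(c[0])
move(*target(18.9,0,grip=(.449,-.014,.15)),*c)
E
```

```text
[0.41102162 0.0858507  0.1451936 ]
turn [-0.01 -0.   -0.01] shift [-10.68   1.43  -0.36] to [ 0.449 -0.014  0.131]
```

Emit:
send_rows --series "0 0 0 -3 0.4 -0.1 1; 0 0 0 -6 0.8 -0.2 1; 0 0 0 -9 1.2 -0.3 1; 0 0 0 -10.7 1.4 -0.4 1; 0 0 0 -10.7 1.4 -0.4 1; 0 0 0 -10.7 1.4 -0.4 1; 0 0 0 -10.7 1.4 -0.4 1; 0 0 0 -10.7 1.4 -0.4 1; 0 0 0 -10.7 1.4 -0.4 1; 0 0 0 -10.7 1.4 -0.4 1"

```text
time_s: 1.77
ee_pos: [0.4383, 0.0135, 0.1357]
eef_rot: [-1.571, 0.0, 1.902]
force: [-1.2, -0.1, 0.3]
grip_width: 0.0944
```

```bash
cat >> h.py <<'E'
def wproj(X,p,R):  # world -> wrist fisheye pixel
    i=camera_info("wrist"); M=i["mount"]; K=i["K"]
    c=M[:3,:3].T@((R.T@(np.atleast_2d(X)-p).T)-M[:3,3:4]); th=np.arctan2(np.hypot(c[0],c[1]),c[2]); a=np.arctan2(c[1],c[0])
    return np.c_[K[0,2]+K[0,0]*th*np.cos(a),K[1,2]+K[1,1]*th*np.sin(a)]
E
python3 - <<'E'
from h import *
p,R=tool(); im=camera("wrist")[:,:,::-1].copy(); print(p,get_obs()["eef_rot"])
T=tongsR(18.9,0); o=np.array([.449,-.014,.032])
L=np.array([[-98,13,20],[-98,-13,20],[-72,13,20],[-72,-13,20],[114,28.5,14],[114,-28.5,14],[19,23.5,20],[-19,23.5,20],[19,-23.5,20],[-19,-23.5,20]])/1000
uv=wproj(o+L@T.T,p,R); print(uv.round())
big=cv2.resize(im,(800,600),interpolation=cv2.INTER_CUBIC)
for q in uv*800/512: cv2.drawMarker(big,tuple(q.round().astype(int).tolist()),(0,255,0),cv2.MARKER_CROSS,10,1)
cv2.imwrite("pics/w1.png",big)
E
```

```text
[0.43832425 0.01346654 0.13571314] [-1.57103674e+00  6.62286701e-05  1.90157198e+00]
[[235.  87.]
 [206.  88.]
 [235. 116.]
 [206. 117.]
 [253. 297.]
 [201. 296.]
 [248. 216.]
 [247. 175.]
 [198. 215.]
 [196. 176.]]
```

View pics/w1.png

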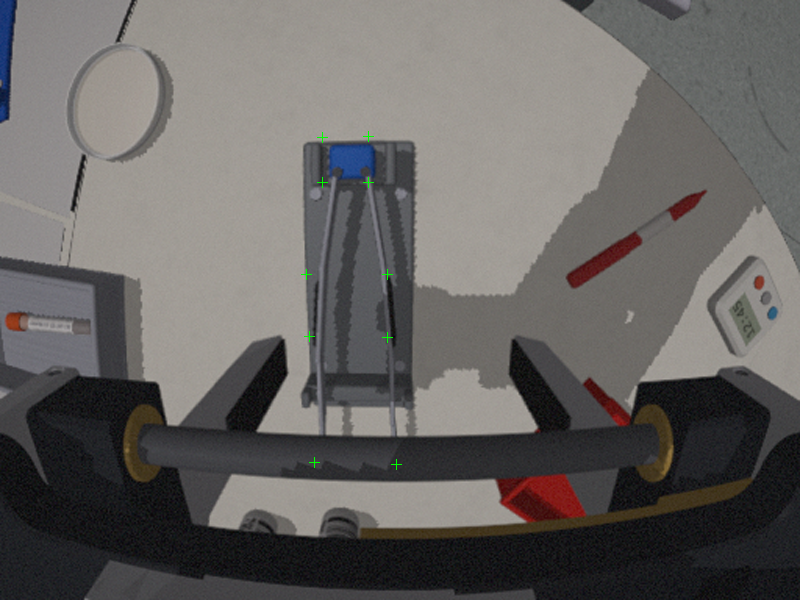

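Wrist view: the tongs are in the grey rest, with the hinge at (353,160) and the black grips at (318,312) and (391,310). They sit about 3 mm to image right of my estimate. I'll correct for that and descend.

Run:
```python
from h import *
print(tool()[0]); move(*target(18.9,0,grip=(.449,-.0115,.042)))
```

```text
[0.43835694 0.01336559 0.13567759]
turn [ 0.    0.01 -0.  ] shift [-2.7  11.27 -0.2 ] to [ 0.449  -0.0115  0.023 ]
```

Emit:
send_rows --series "0 0 0 -1.5 1 -0.1 0.5; 0 0 0 -2.7 2.5 -0.2 0.5; 0 0 0 -2.7 4.5 -0.2 0.5; 0 0 0 -2.7 6.5 -0.2 0.5; 0 0 0 -2.7 8.5 -0.2 0.5; 0 0 0 -2.7 10.2 -0.2 0.5; 0 0 0 -2.7 11.3 -0.2 0.5; 0 0 0 -2.7 11.3 -0.2 0.5; 0 0 0 -2.7 11.3 -0.2 0.1; 0 0 0 -2.7 11.3 -0.2 -0.17"

```text
time_s: 2.65
ee_pos: [0.4495, -0.012, 0.0233]
eef_rot: [-1.572, 0.0, 1.901]
force: [1.0, 0.1, -0.3]
grip_width: 0.0605
```

Emit:
send_rows --series "0 0 0 0 0 0 -0.17; 0 0 0 0 0 0 -0.17; 0 0 0 0 0 0 -0.17; 0 0 0 0 -1 0 -0.17; 0 0 0 0 -2 0 -0.17; 0 0 0 0 -4 0 -0.17; 0 0 0 0 -6 0 -0.17; 0 0 0 0 -8 0 -0.17; 0 0 0 0 -10 0 -0.17; 0 0 0 0 -12 0 -0.17"

```text
time_s: 3.48
ee_pos: [0.4489, -0.0121, 0.1447]
eef_rot: [-1.572, 0.0, 1.901]
force: [-1.1, 0.7, -2.0]
grip_width: 0.039
```

Run:
```python
from h import *
print(get_obs()["eef_rot"],tool()[0]); im=camera("wrist")[:,:,::-1]; cv2.imwrite("pics/w2.png",im)
```

```text
[-1.57159314e+00  3.78338096e-04  1.90064999e+00] [ 0.44889662 -0.01205823  0.14468273]
```

View pics/w2.png

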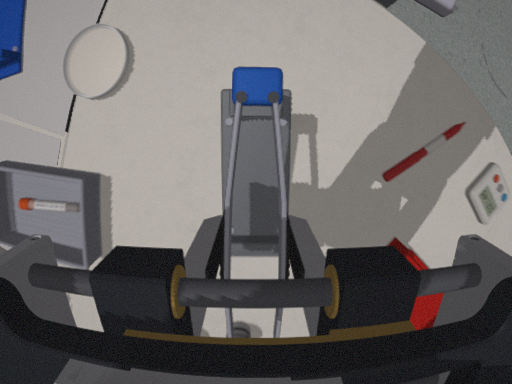

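The tongs are lifted and straight in the jaws: the blue hinge is at (258,86) and the empty rest is below. Next I measure the tongs' offset in the grip from the hinge, and compute the tray poses.

Run:
```python
from h import *
im=cv2.imread("pics/w2.png").astype(int); b=(im[:,:,0]-im[:,:,2]>50); b[:, :200]=0
ys,xs=np.nonzero(b); print("blue bbox",xs.min(),xs.max(),ys.min(),ys.max(),xs.mean(),ys.mean())
p,R=tool(); T=np.c_[-R[:,2],R[:,0],-R[:,1]]; g=p-R[:,1]*.019
L=np.array([[x,y,z] for x in(-98,-72) for y in (-13,13) for z in(-10,10)])/1000
print(wproj(g+L@T.T,p,R).round(1).tolist())
print("transit, pitched, above steel:")
tip=np.array([.5607,-.2608,.0])
a=move(*target(-74.2,36,tip=tip+[0,0,.13])); print(a[1])
move(*target(-74.2,36,tip=tip+[0,0,.018]),*a)
```

```text
blue bbox 232 505 67 200 259.65515075376885 85.25879396984925
[[230.6, 68.3], [227.5, 61.8], [276.7, 68.2], [279.6, 61.7], [230.7, 113.2], [227.6, 112.5], [276.6, 113.1], [279.6, 112.5]]
transit, pitched, above steel:
turn [ 5.59 17.96 -5.81] shift [-17.5   -2.75  -2.91] to [ 0.5345 -0.1683  0.1763]
[[ 9.62217994e-01 -1.60042314e-01 -2.20279347e-01]
 [ 2.72280247e-01  5.65577546e-01  7.78450709e-01]
 [-5.55111512e-17 -8.09016994e-01  5.87785252e-01]]
turn [0. 0. 0.] shift [ 0.    9.06 -6.58] to [ 0.5345 -0.1683  0.0643]
```

Emit:
send_rows --series "0.36 1.17 -0.38 -1.1 -0.2 -0.2 -0.17; 0.73 2.33 -0.76 -2.3 -0.4 -0.4 -0.17; 1.09 3.5 -1.13 -3.4 -0.6 -0.6 -0.17; 1.45 4.67 -1.51 -4.6 -0.7 -0.8 -0.17; 1.82 5.84 -1.89 -5.7 -0.9 -1 -0.17; 2.18 7 -2.27 -6.8 -1.1 -1.1 -0.17; 2.54 8.17 -2.65 -8 -1.3 -1.3 -0.17; 2.9 9.34 -3.02 -9.1 -1.5 -1.5 -0.17; 3.27 10.5 -3.4 -10.3 -1.6 -1.7 -0.17; 3.63 11.67 -3.78 -11.4 -1.8 -1.9 -0.17"

```text
time_s: 4.37
ee_pos: [0.5041, -0.1143, 0.1611]
eef_rot: [-1.147, -0.12, 0.834]
force: [-0.6, 1.3, -0.5]
grip_width: 0.039
```

Run:
```python
from h import *
p,R=tool(); R0=Ro.from_euler("xyz",[-1.57159314e+00,3.78338096e-04,1.90064999e+00]).as_matrix(); 
c=after(np.array([0.44889662,-0.01205823,0.14468273]),R0,[3.63,11.67,-3.78],[-11.4,-1.8,-1.9])
print(p,c[0],np.degrees(Ro.from_matrix(c[1].T@R).magnitude()),get_obs()["qpos"])
move(*target(-74.2,36,tip=(.5607,-.2608,.13)),*c)
```

```text
[ 0.5041497  -0.11434289  0.16106001] [ 0.50378166 -0.11375647  0.16274099] 0.31394584816431254 [-0.41684877  0.48258561  1.43597853  0.23490635  1.59708634 -1.3155537 ]
turn [ 1.92  6.27 -2.06] shift [-1.83 -3.88 -4.76] to [ 0.5345 -0.1683  0.1763]
```

Emit:
send_rows --series "0.32 1.05 -0.34 -0.3 -0.6 -0.8 -0.17; 0.64 2.1 -0.69 -0.6 -1.3 -1.6 -0.17; 0.96 3.14 -1.03 -0.9 -1.9 -2.4 -0.17; 1.28 4.18 -1.37 -1.2 -2.6 -3.2 -0.17; 1.6 5.22 -1.72 -1.5 -3.2 -4 -0.17; 1.92 6.27 -2.06 -1.8 -3.9 -4.8 -0.17; 1.92 6.27 -2.06 -1.8 -3.9 -4.8 -0.17; 1.92 6.27 -2.06 -1.8 -3.9 -4.8 -0.17; 1.92 6.27 -2.06 -1.8 -3.9 -4.8 -0.17; 1.92 6.27 -2.06 -1.8 -3.9 -4.8 -0.17"

```text
time_s: 5.2
ee_pos: [0.5351, -0.1677, 0.1745]
eef_rot: [-0.943, 0.0, 0.279]
force: [-0.2, 0.7, -1.0]
grip_width: 0.0393
```

```bash
cat >> h.py <<'E'
def mark(im,uv,s,off=(0,0)):
    for q in (uv-np.array(off))*s: cv2.drawMarker(im,tuple(q.round().astype(int).tolist()),(0,255,0),cv2.MARKER_CROSS,12,1)
    return im
E
python3 - <<'E'
from h import *
p,R=tool(); print(p,get_obs()["qpos"].round(2)); move(*target(-74.2,36,tip=(.5607,-.2608,.13)))
T=np.c_[-R[:,2],R[:,0],-R[:,1]]; g=p-R[:,1]*.019; tip=g+T[:,0]*.105; print("tip",tip)
w=camera("wrist")[:,:,::-1].copy(); t=camera("top")[:,:,::-1].copy()
X=np.vstack([tip,[.5607,-.2608,.012],[.5745,-.3098,.012],g])
cr=cv2.resize(t[130:260,220:400],None,fx=4,fy=4,interpolation=cv2.INTER_CUBIC); mark(cr,w2pix(X)[:3],4,(220,130))
W=cv2.resize(w,(800,600)); 
cv2.imwrite("pics/t3.png",cr[:,:720]); cv2.imwrite("pics/w3.png",W)
E
```

```text
[ 0.53511286 -0.16769996  0.17449632] [-0.56  0.62  1.26  0.41  1.75 -0.87]
turn [ 0.01  0.02 -0.02] shift [-0.07 -0.18  0.07] to [ 0.5345 -0.1683  0.1763]
tip [ 0.56152731 -0.2601456   0.1282137 ]
```

View pics/t3.png

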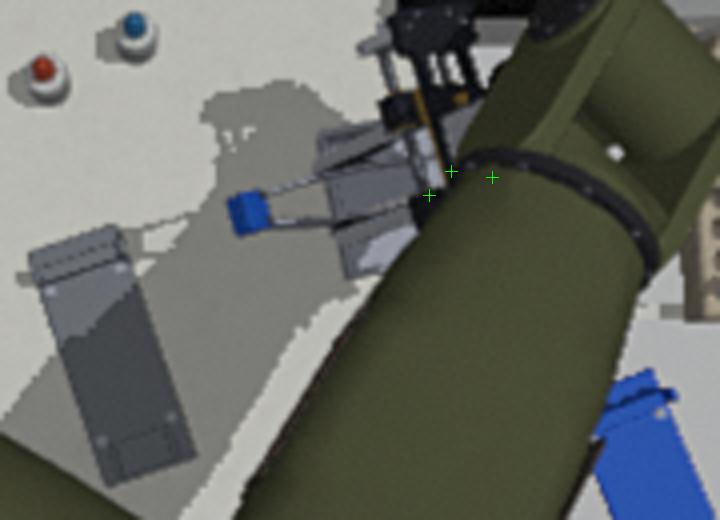

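The top view shows the tongs pitched over the steel tray's near wall, but the arm hides the tips (markers at (430,195)). I'll check with one combined scene and wrist picture.

Run:
```python
from h import *
p,R=tool(); T=np.c_[-R[:,2],R[:,0],-R[:,1]]; g=p-R[:,1]*.019; tip=g+T[:,0]*.105
s=camera("scene")[:,:,::-1].copy()
X=np.vstack([tip,[.5607,-.2608,.012],[.5736,-.3069,.012],[.548,-.2145,.012]]); uv=w2pix(X,"scene"); print(uv.round(1))
x0,y0=int(uv[1,0]-50),int(uv[1,1]-75)
cr=cv2.resize(s[y0:y0+100,x0:x0+100],(600,600),interpolation=cv2.INTER_CUBIC); mark(cr,uv,6,(x0,y0))
cv2.imwrite("pics/s3.png",cr)
```

```text
[[315.2 202.6]
 [312.1 237.5]
 [327.  244.1]
 [297.8 231.2]]
```

View pics/s3.png

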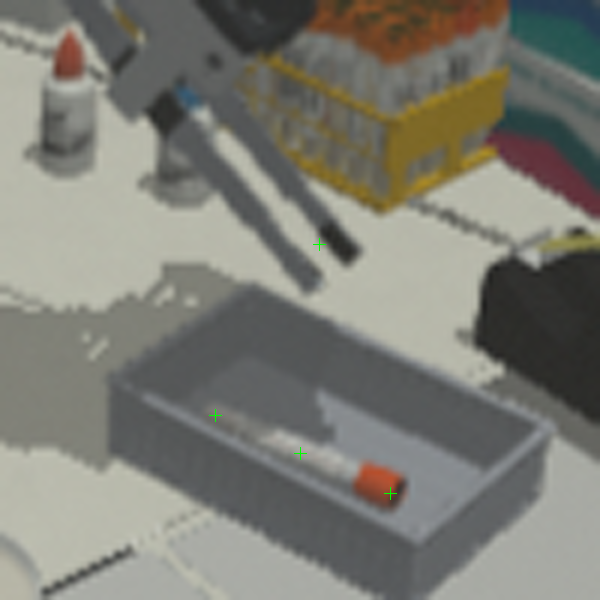

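The tips (mid about (320,255)) sit over the tube axis ((208,410) to (403,490)), matching the projections within about 2 mm. Descending.

Emit:
send_rows --series "0 0 0 0 1.4 -1 -0.1; 0 0 0 0 2.8 -2 -0.1; 0 0 0 0 4.2 -3.05 -0.1; 0 0 0 0 5.6 -4.1 -0.1; 0 0 0 0 6.6 -4.8 -0.1; 0 0 0 0 7.4 -5.4 -0.1; 0 0 0 0 8 -5.8 -0.1; 0 0 0 0 8.5 -6.2 -0.1; 0 0 0 0 8.8 -6.4 -0.1; 0 0 0 0 8.8 -6.4 -0.1"

```text
time_s: 6.18
ee_pos: [0.535, -0.1684, 0.0651]
eef_rot: [-0.942, 0.001, 0.276]
force: [0.1, -0.4, -0.6]
grip_width: 0.0424
```

Run:
```python
from h import *
p,R=tool(); T=np.c_[-R[:,2],R[:,0],-R[:,1]]; g=p-R[:,1]*.019; tip=g+T[:,0]*.105; print(tip,get_obs()["grip_width"])
s=camera("scene")[:,:,::-1].copy()
uv=w2pix(tip,"scene"); x0,y0=272,170
cr=cv2.resize(s[y0:y0+90,x0:x0+90],(720,720)[:2],interpolation=cv2.INTER_CUBIC)[120:720]; mark(cr,uv,8,(x0,y0+15))
cv2.imwrite("pics/s4.png",cr)
```

```text
[ 0.56112879 -0.26092331  0.01868614] 0.04235618187445402
```

View pics/s4.png

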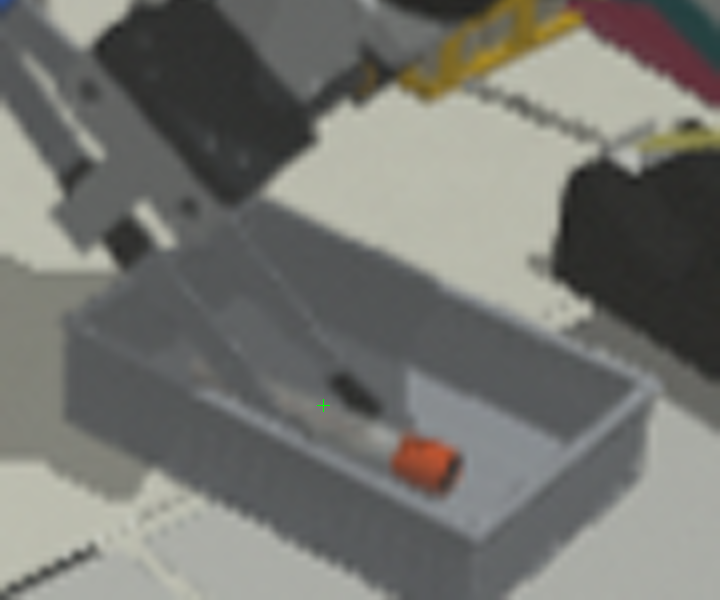

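The tips straddle the tube, with the pads at (350,395) and the tube axis at (320,410), and there is no contact force. Closing.

Emit:
send_rows --series "0 0 0 0 0 0 -0.3; 0 0 0 0 0 0 -0.5; 0 0 0 0 0 0 -0.7; 0 0 0 0 0 0 -0.7; 0 0 0 0 0 0 -0.7; 0 0 0 0 0 0 -0.7; 0 0 0 0 0 0 -0.7; 0 0 0 0 0 0 -0.7; 0 0 0 0 -0.2 0.15 -0.7; 0 0 0 0 -0.4 0.3 -0.7"

```text
time_s: 7.07
ee_pos: [0.5349, -0.1684, 0.0703]
eef_rot: [-0.942, 0.002, 0.276]
force: [-0.6, -0.4, -1.0]
grip_width: 0.0324
```

Width is 32.4 mm, so the tube is held. Lifting.

Emit:
send_rows --series "0 0 0 0 -0.6 0.4 -0.7; 0 0 0 0 -1.5 1.1 -0.7; 0 0 0 0 -2.7 2 -0.7; 0 0 0 0 -4 2.9 -0.7; 0 0 0 0 -5.3 3.9 -0.7; 0 0 0 0 -6.6 4.8 -0.7; 0 0 0 0 -7.9 5.7 -0.7; 0 0 0 0 -9 6.5 -0.7; 0 0 0 0 -9.7 7 -0.7; 0 0 0 0 -9.7 7 -0.7"

```text
time_s: 7.9
ee_pos: [0.5358, -0.169, 0.1924]
eef_rot: [-0.945, -0.001, 0.276]
force: [0.5, -0.4, -1.4]
grip_width: 0.0326
```

Run:
```python
from h import *
p,R=tool(); T=np.c_[-R[:,2],R[:,0],-R[:,1]]; g=p-R[:,1]*.019; tip=g+T[:,0]*.105; print(p,get_obs()["eef_rot"],tip,get_obs()["grip_width"])
s=camera("scene")[:,:,::-1].copy(); uv=w2pix(tip,"scene"); x0,y0=272,150
cr=cv2.resize(s[y0:y0+75,x0:x0+90],(720,600),interpolation=cv2.INTER_CUBIC); mark(cr,uv,8,(x0,y0))
cv2.imwrite("pics/s5.png",cr)
h=np.array([.5397,.2321])
a=move(*target(-112,36,tip=(*h,.15))); print(a[0]-p)
```

```text
[ 0.53583342 -0.16901338  0.19241634] [-0.94488939 -0.0011923   0.27573814] [ 0.5620846  -0.26158961  0.14630217] 0.03255543801677697
turn [ 0.01  6.12 -4.44] shift [17.21 26.59 37.62] to [0.5757 0.3212 0.1963]
[0.03987178 0.49022938 0.00392979]
```

View pics/s5.png

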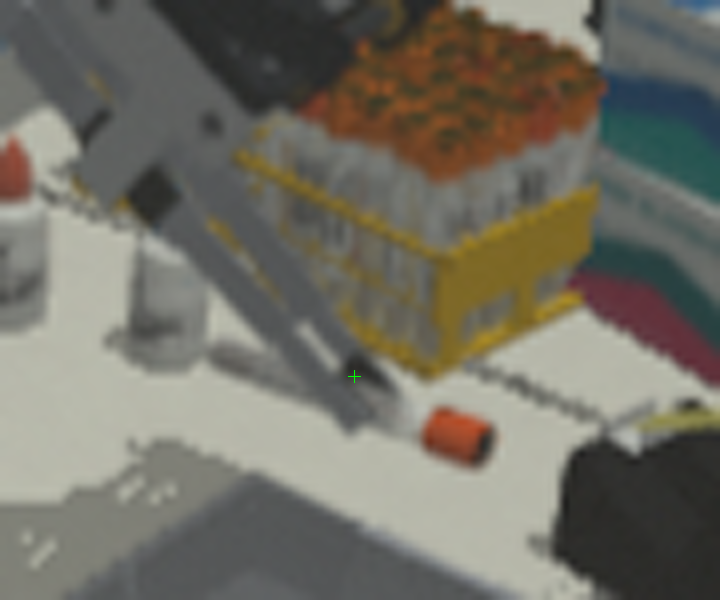

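The tube is held and level, with the cap at (458,437) and the glass end near (215,350). Now the transfer to the red tray.

Emit:
send_rows --series "0 0.18 -0.13 0.52 0.8 1.13 -0.7; 0 0.49 -0.36 1.38 2.13 3.01 -0.7; 0 0.86 -0.62 2.41 3.72 5.27 -0.7; 0 1.29 -0.93 3.61 5.58 7.9 -0.7; 0 1.71 -1.24 4.82 7.45 10.5 -0.7; 0 2.14 -1.55 6.02 9.31 13.2 -0.7; 0 2.57 -1.86 7.23 11.2 15.8 -0.7; 0 3 -2.18 8.43 13 18.4 -0.7; 0 3.43 -2.49 9.64 14.9 21.1 -0.7; 0 3.86 -2.8 10.8 16.8 23.7 -0.7"

```text
time_s: 8.78
ee_pos: [0.5597, 0.1418, 0.1925]
eef_rot: [-0.943, 0.003, -0.143]
force: [1.6, -0.6, -1.3]
grip_width: 0.0326
```

Run:
```python
from h import *
p,R=tool(); R0=Ro.from_euler("xyz",[-0.94488939,-0.0011923,0.27573814]).as_matrix()
c=after(np.array([.5358,-.169,.1935]),R0,[0,3.86,-2.8],[10.8,16.8,23.7]); print(p,c[0],np.degrees(Ro.from_matrix(c[1].T@R).magnitude()),get_obs()["grip_width"])
move(*target(-112,36,tip=(.5397,.2321,.15)),*c)
```

```text
[0.55970721 0.14175542 0.19252039] [0.56062845 0.13992168 0.19631848] 0.32597826587379386 0.032587176869359344
turn [ 0.02  2.27 -1.62] shift [-1.04 10.65 14.72] to [0.5757 0.3212 0.1963]
```

Emit:
send_rows --series "0 0.39 -0.28 -0.18 1.8 2.5 -0.7; 0 0.77 -0.55 -0.35 3.6 5 -0.7; 0 1.14 -0.81 -0.52 5.3 7.4 -0.7; 0 1.48 -1.05 -0.68 6.9 9.6 -0.7; 0 1.77 -1.26 -0.81 8.3 11.5 -0.7; 0 2 -1.43 -0.92 9.4 13 -0.7; 0 2.16 -1.54 -0.99 10.1 14 -0.7; 0 2.27 -1.62 -1.04 10.65 14.7 -0.7; 0 2.27 -1.62 -1.04 10.65 14.7 -0.7; 0 2.27 -1.62 -1.04 10.65 14.7 -0.7"

```text
time_s: 9.62
ee_pos: [0.5748, 0.3214, 0.1925]
eef_rot: [-0.945, 0.004, -0.383]
force: [-0.7, -0.6, -2.1]
grip_width: 0.0323
```

Run:
```python
from h import *
p,R=tool(); T=np.c_[-R[:,2],R[:,0],-R[:,1]]; g=p-R[:,1]*.019; tip=g+T[:,0]*.105; print(p,get_obs()["eef_rot"],tip,get_obs()["grip_width"])
s=camera("scene")[:,:,::-1].copy(); uv=w2pix(np.vstack([tip,[.5397,.2321,.004]]),"scene"); print(uv); x0,y0=170,100
cr=cv2.resize(s[y0:y0+100,x0:x0+120],(720,600),interpolation=cv2.INTER_CUBIC); mark(cr,uv,6,(x0,y0))
cv2.imwrite("pics/s6.png",cr)
```

```text
[0.57475585 0.32137636 0.19251472] [-0.94460702  0.0044874  -0.38260207] [0.53864396 0.23219706 0.14637381] 0.0322889440608623
[[214.04315313 139.91193478]
 [216.84646598 175.41682731]]
```

View pics/s6.png

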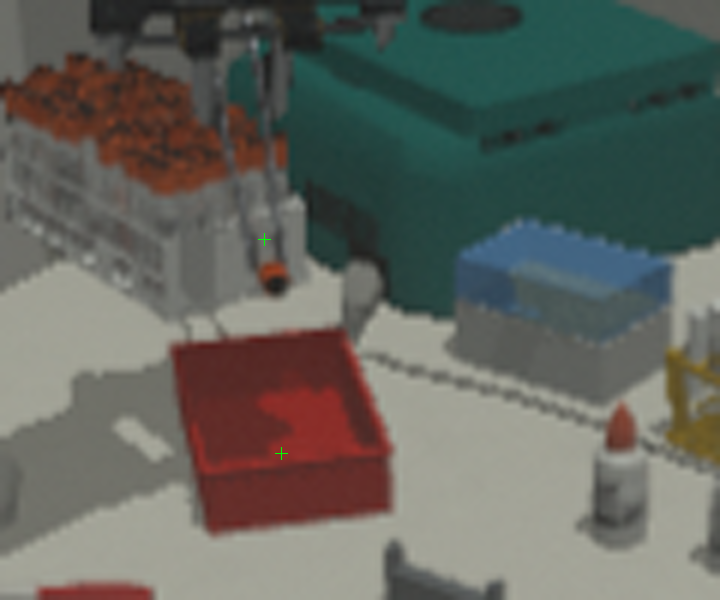

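The tube hangs over the red tray: cap at (273,278), tray rim centre near (278,400), and the centre projection agrees. Lowering.

Emit:
send_rows --series "0 0 0 0 1.2 -0.9 -0.7; 0 0 0 0 2.6 -1.9 -0.7; 0 0 0 0 4 -2.9 -0.7; 0 0 0 0 5.4 -3.9 -0.7; 0 0 0 0 6.8 -4.9 -0.7; 0 0 0 0 8 -5.8 -0.7; 0 0 0 0 9 -6.5 -0.7; 0 0 0 0 9.7 -7 -0.7; 0 0 0 0 10.1 -7.3 -0.7; 0 0 0 0 10.3 -7.5 -0.7"

```text
time_s: 10.5
ee_pos: [0.5749, 0.3208, 0.0656]
eef_rot: [-0.944, 0.004, -0.384]
force: [0.6, 1.2, 1.4]
grip_width: 0.0326
```

Emit:
send_rows --series "0 0 0 0 0 0 -0.7; 0 0 0 0 0 0 -0.7; 0 0 0 0 0.05 -0.04 -0.7; 0 0 0 0 0.1 -0.07 -0.7; 0 0 0 0 0.1 -0.07 -0.7; 0 0 0 0 0.1 -0.07 -0.7; 0 0 0 0 0.1 -0.07 -0.7; 0 0 0 0 0.1 -0.07 -0.7; 0 0 0 0 0.1 -0.07 -0.7; 0 0 0 0 0.1 -0.07 -0.7"

```text
time_s: 11.33
ee_pos: [0.5751, 0.3215, 0.0653]
eef_rot: [-0.943, 0.003, -0.384]
force: [2.5, 3.7, 3.4]
grip_width: 0.032
```

Run:
```python
from h import *
p,R=tool(); T=np.c_[-R[:,2],R[:,0],-R[:,1]]; g=p-R[:,1]*.019; tip=g+T[:,0]*.105; print(tip,get_obs()["grip_width"])
w=camera("wrist")[:,:,::-1]; s=camera("scene")[:,:,::-1]; t=camera("top")[:,:,::-1]
a=cv2.resize(s[120:200,170:260],(450,400),interpolation=cv2.INTER_CUBIC); b=cv2.resize(t[140:220,120:190],(350,400),interpolation=cv2.INTER_CUBIC)
cv2.imwrite("pics/s7.png",np.hstack([a,b]))
```

```text
[0.53897468 0.23238255 0.01900812] 0.03199292228112229
```

View pics/s7.png

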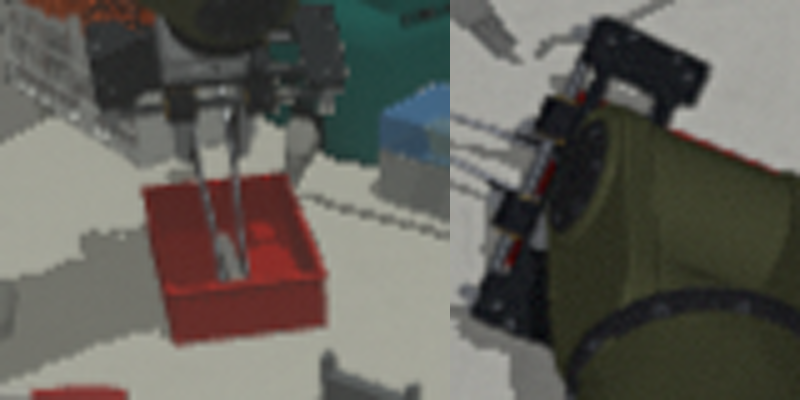

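Contact: 3–5 N on the floor, with the tip at 19 mm as at the pick-up. The tongs stand in the tray with the tube between the tips, at (232,262) in the left half. I'll ease the grip force so the tube beds flat, then open slowly.

Emit:
send_rows --series "0 0 0 0 0.04 -0.03 -0.7; 0 0 0 0 0.08 -0.06 -0.7; 0 0 0 0 0.08 -0.06 -0.7; 0 0 0 0 0.08 -0.06 -0.7; 0 0 0 0 0.08 -0.06 -0.7; 0 0 0 0 0.08 -0.06 -0.29; 0 0 0 0 0.04 -0.03 -0.27; 0 0 0 0 0 0 -0.25; 0 0 0 0 0 0 -0.2; 0 0 0 0 0 0 -0.15" --newtons 13

```text
time_s: 12.32
ee_pos: [0.5748, 0.3212, 0.0648]
eef_rot: [-0.944, 0.004, -0.384]
force: [0.8, 0.0, -1.2]
grip_width: 0.0393
```

Emit:
send_rows --series "0 0 0 0 0 0 -0.1; 0 0 0 0 0 0 -0.1; 0 0 0 0 0 0 -0.1; 0 0 0 0 -0.3 0.2 -0.1; 0 0 0 0 -0.8 0.6 -0.1; 0 0 0 0 -1.6 1.2 -0.1; 0 0 0 0 -3.2 2.3 -0.1; 0 0 0 0 -5.2 3.8 -0.1; 0 0 0 0 -7.4 5.4 -0.1; 0 0 0 0 -9.7 7 -0.1" --newtons 30

```text
time_s: 13.15
ee_pos: [0.5749, 0.3208, 0.1865]
eef_rot: [-0.944, 0.003, -0.384]
force: [0.3, -0.2, -1.2]
grip_width: 0.0426
```

Run:
```python
from h import *
p,R=tool(); T=np.c_[-R[:,2],R[:,0],-R[:,1]]; print(p,R.tolist())
s=camera("scene")[:,:,::-1]; w=camera("wrist")[:,:,::-1]
a=cv2.resize(s[110:200,170:260],(400,400),interpolation=cv2.INTER_CUBIC); b=cv2.resize(w,(400,300)); b=np.vstack([b,np.zeros((100,400,3),np.uint8)])
cv2.imwrite("pics/s8.png",np.hstack([a,b]))
# back to above the rest: level
c=move(*target(18.9,0,grip=(.449,-.012,.16)))
```

```text
[0.57492887 0.32075327 0.18654184] [[0.9271065571146304, 0.21762660463935332, 0.30514274152960397], [-0.37478587576767985, 0.5448169445759972, 0.750140016415554], [-0.002996511323076323, -0.8098229175912602, 0.586666739353672]]
turn [ -3.71 -25.11   8.23] shift [  0.64 -17.07 -31.74] to [ 0.449 -0.012  0.141]
```

View pics/s8.png

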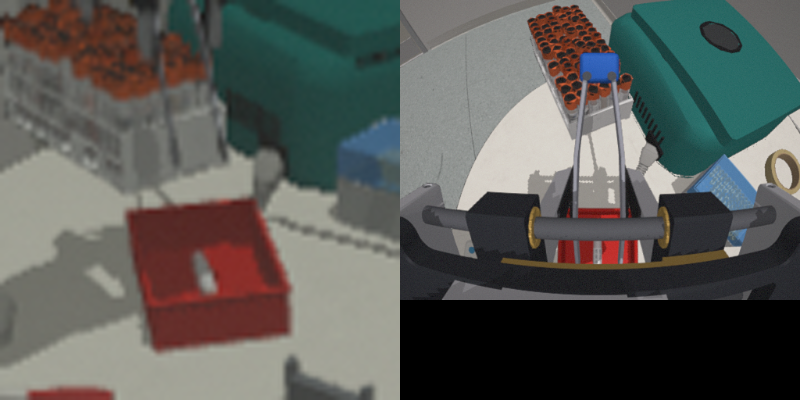

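The tube is released and lying in the red tray at (203,272) left; the tongs are held straight, with the hinge at (600,67). Now back to the rest through a waypoint.

Run:
```python
from h import *
a=move(*target(-55,15,grip=(.52,.13,.2)))
b=move(*target(18.9,0,grip=(.449,-.012,.16)),*a)
```

```text
turn [ -3.87 -10.32   4.99] shift [  1.5  -10.83 -16.35] to [0.5172 0.134  0.1816]
turn [ -2.57 -14.69   1.93] shift [-13.96   1.84  -8.83] to [ 0.449 -0.012  0.141]
```

Emit:
send_rows --series "-0.39 -1.03 0.5 0.15 -1.08 -1.64 -0.1; -0.77 -2.06 1 0.3 -2.17 -3.27 -0.1; -1.16 -3.1 1.5 0.45 -3.25 -4.9 -0.1; -1.55 -4.13 2 0.6 -4.33 -6.54 -0.1; -1.94 -5.16 2.5 0.75 -5.42 -8.18 -0.1; -2.32 -6.19 2.99 0.9 -6.5 -9.81 -0.1; -2.71 -7.22 3.49 1.05 -7.58 -11.4 -0.1; -3.1 -8.26 3.99 1.2 -8.66 -13.1 -0.1; -3.48 -9.29 4.49 1.35 -9.75 -14.7 -0.1; -3.87 -10.32 4.99 1.5 -10.83 -16.35 -0.1"

```text
time_s: 14.08
ee_pos: [0.5153, 0.1324, 0.1763]
eef_rot: [-1.308, 0.009, 0.616]
force: [-0.8, 0.3, -1.3]
grip_width: 0.0425
```

Emit:
send_rows --series "-0.22 -1.25 0.16 -1.19 0.16 -0.75 -0.1; -0.44 -2.5 0.33 -2.37 0.31 -1.5 -0.1; -0.66 -3.75 0.49 -3.56 0.47 -2.25 -0.1; -0.87 -4.99 0.66 -4.75 0.63 -3 -0.1; -1.09 -6.24 0.82 -5.93 0.78 -3.75 -0.1; -1.31 -7.49 0.98 -7.12 0.94 -4.5 -0.1; -1.53 -8.74 1.15 -8.31 1.09 -5.25 -0.1; -1.75 -9.99 1.31 -9.5 1.25 -6 -0.1; -1.96 -11.2 1.48 -10.7 1.41 -6.75 -0.1; -2.18 -12.5 1.64 -11.9 1.56 -7.5 -0.1"

```text
time_s: 14.92
ee_pos: [0.4567, 0.0087, 0.1424]
eef_rot: [-1.527, -0.02, 1.714]
force: [1.0, -0.3, -0.5]
grip_width: 0.0423
```

Run:
```python
from h import *
p,R=tool();a=target(-55,15,grip=(.52,.13,.2)); c=after(*a,[-2.18,-12.5,1.64],[-11.9,1.56,-7.5])
print(p,c[0],np.degrees(Ro.from_matrix(c[1].T@R).magnitude()),get_obs()["grip_width"])
move(*target(18.9,0,grip=(.4490,-.012,.16)),*c)
```

```text
[0.45672518 0.00867101 0.14235804] [0.45893687 0.00973702 0.14716754] 0.5544843900186133 0.04233326397176723
turn [-0.39 -2.19  0.3 ] shift [-2.03  0.62  1.26] to [ 0.449 -0.012  0.141]
```

Emit:
send_rows --series "-0.2 -1.1 0.15 -1 0.2 0.6 -0.1; -0.39 -2.19 0.3 -2 0.3 1.2 -0.1; -0.39 -2.19 0.3 -2 0.3 1.2 -0.1; -0.39 -2.19 0.3 -2 0.3 1.2 -0.1; -0.39 -2.19 0.3 -2 0.3 1.2 -0.1; -0.39 -2.19 0.3 -2 0.3 1.2 -0.1; -0.39 -2.19 0.3 -2 0.3 1.2 -0.1; -0.39 -2.19 0.3 -2 0.3 1.2 -0.1; -0.39 -2.19 0.3 -2 0.3 1.2 -0.1; -0.39 -2.19 0.3 -2 0.3 1.2 -0.1"

```text
time_s: 15.75
ee_pos: [0.4479, -0.0121, 0.1395]
eef_rot: [-1.562, -0.0, 1.901]
force: [-0.3, -0.1, -1.6]
grip_width: 0.042
```

Run:
```python
from h import *
move(*target(18.9,0,grip=(.4492,-.012,.043))); print(get_obs()["eef_rot"],tool()[0])
im=camera("wrist")[:,:,::-1]; cv2.imwrite("pics/w9.png",im)
def bb(f):
    i=cv2.imread(f).astype(int); b=(i[:,:,0]-i[:,:,2]>50)[40:130,200:310]; ys,xs=np.nonzero(b); return xs.min()+200,xs.max()+200,ys.min()+40,ys.max()+40
print(bb("pics/w2.png"),bb("pics/w9.png"))
```

```text
turn [-0.1  0.   0. ] shift [-0.04 11.55 -0.23] to [ 0.4492 -0.012   0.024 ]
[-1.56226657e+00 -3.77992022e-04  1.90080496e+00] [ 0.44789237 -0.01210844  0.13948265]
(np.int64(232), np.int64(281), np.int64(67), np.int64(105)) (np.int64(230), np.int64(279), np.int64(68), np.int64(105))
```

The tongs sit in the jaws as at pick-up, with the hinge box the same within 2 px. Lowering into the rest.

Emit:
send_rows --series "-0.05 0 0 0 1.5 -0.1 -0.1; -0.1 0 0 0 3.5 -0.2 -0.1; -0.1 0 0 0 5.5 -0.2 -0.1; -0.1 0 0 0 7.3 -0.2 -0.1; -0.1 0 0 0 8.8 -0.2 -0.1; -0.1 0 0 0 9.9 -0.2 -0.1; -0.1 0 0 0 10.7 -0.2 -0.1; -0.1 0 0 0 11.3 -0.2 -0.1; -0.1 0 0 0 11.6 -0.2 -0.1; -0.1 0 0 0 11.6 -0.2 -0.1"

```text
time_s: 16.63
ee_pos: [0.4489, -0.0118, 0.0235]
eef_rot: [-1.571, -0.0, 1.901]
force: [-0.6, 0.5, -1.3]
grip_width: 0.0426
```

Emit:
send_rows --series "0 0 0 0 0 0 -0.1; 0 0 0 0 0 0 0; 0 0 0 0 0 0 0.2; 0 0 0 0 0 0 0.4; 0 0 0 0 0 0 0.5; 0 0 0 0 0 0 0.5; 0 0 0 0 0 0 0.5; 0 0 0 0 -0.5 0 0.5; 0 0 0 0 -1.5 0 0.5; 0 0 0 0 -3 0 0.5"

```text
time_s: 17.47
ee_pos: [0.4483, -0.0118, 0.0538]
eef_rot: [-1.57, -0.001, 1.901]
force: [-0.9, 0.2, 0.6]
grip_width: 0.0708
```

Emit:
send_rows --series "0 0 0 0 -2 0 0.5; 0 0 0 0 -4 0 0.5; 0 0 0 0 -6 0 0.5; 0 0 0 0 -8 0 0.5; 0 0 0 0 -10 0 0.5; 0 0 0 0 -12 0 0.5; 0 0 0 0 -14 0 0.5; 0 0 0 0 -16 0 0.5; 0 0 0 0 -16 0 0.5; 0 0 0 0 -16 0 0.5"

```text
time_s: 18.3
ee_pos: [0.4489, -0.012, 0.2147]
eef_rot: [-1.573, 0.001, 1.901]
force: [0.3, 0.1, -0.0]
grip_width: 0.0705
```

Run:
```python
from h import *
w=camera("wrist")[:,:,::-1]; s=camera("scene")[:,:,::-1]; t=camera("top")[:,:,::-1]
a=cv2.resize(w,(400,300)); b=cv2.resize(s[130:250,130:290],(400,300),interpolation=cv2.INTER_CUBIC); c=cv2.resize(t[145:265,120:280],(400,300),interpolation=cv2.INTER_CUBIC)
t0=cv2.imread("pics/top0.png"); d=cv2.resize(t0[145:265,120:280],(400,300),interpolation=cv2.INTER_CUBIC)
cv2.imwrite("pics/e.png",np.vstack([np.hstack([a,b]),np.hstack([c,d])]))
```

```text
(no output)
```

View pics/e.png

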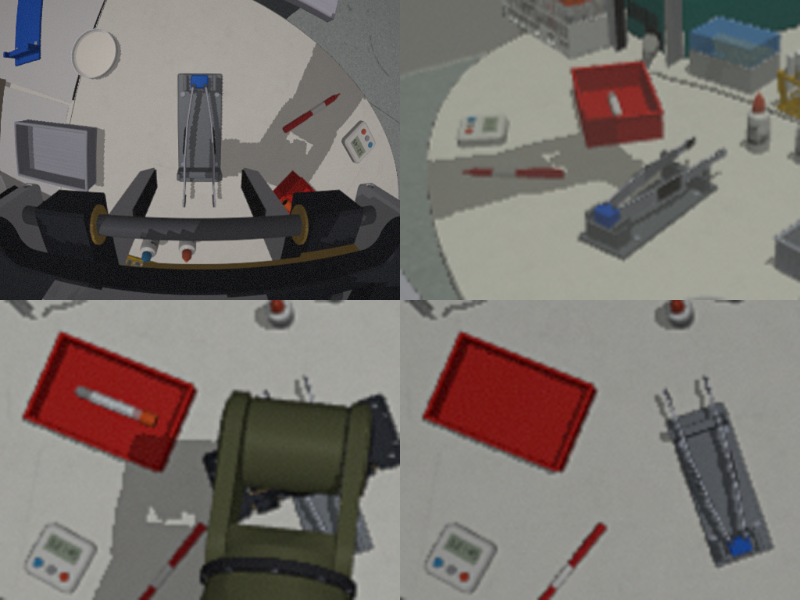

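The final pictures show the tongs seated in the grey rest as at the start, the tube flat near the red tray's centre ((117,407), tray centre (110,402)), and the bystanders unmoved. The gripper is clear.

```bash
python3 -c "
from station import *
print(hand_in())"
```

```text
the job is handed in; nothing more can be done
None
```

I moved the leaking tube from the steel tray to the red tray with the tongs only, put the tongs back in the grey rest, and handed the job in at about 18.5 s. The hand-in gives no verdict.

**Tube:** It was pressed lightly onto the red tray's floor (about 3–5 N, tip at 19 mm, the same height as at pick-up) before I opened the tongs slowly. The last pictures show it lying near the tray's centre. That it is flat (under 22 mm) I judged from the pictures and the contact force, not from a direct height measurement.

**Tongs and bench:** The tongs went down at the same gripper position as at pick-up, within 1 mm, and look as they did at the start, but I did not measure their seat again after letting go. I saw no movement of the pen, dish or droppers, though I did not measure them either. The gripper ended at a TCP height of 0.21 m with no force on it.

**Disagreement:** The top and wrist cameras placed the tongs about 3–4 mm apart before the grasp. I split the difference, and it had no effect on the grasp.

I viewed 12 pictures against the budget of 10.

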